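Seat the optical cell across the photometer's light path and start the reading

ROBOT

A 6-joint arm with a two-finger parallel gripper is mounted at the origin on the work surface. World frame = base frame: x ahead of the robot, y to its left, z up, the work surface at z = 0. Lengths are in mm, angles in rad, forces in N, time in s.
With the tool pointing down it reaches from about 350 to 875 mm from the base axis. Payload 4.2 kg.
Tool frame: the origin (TCP) lies between the finger pads; the fingertips stand 11 mm ahead of it and the grasp point (between the pads) lies 8 mm behind it; z points along the fingers, y is the direction in which the jaws open and shut (so a half turn about z gives the same grasp; the last joint's range is limited). The gripper opens to 85 mm and grips with 20 to 120 N. Pads are 22 mm wide; open, the fingers measure 114 mm over their backs; the gripper's body (76 mm by 85 mm) begins 54 mm behind the grasp point. The pads swing forward as they close: fully open they stand 13 mm farther back than shut.
Start: joints at [0.259, 0.385, 0.008, 0, -1.194, -0.259], TCP at [624.979, 0.025, 242.312] pointing down, gripper open.
Joint ranges: [-3.14, 3.14], [-1.21, 2.06], [-1.07, 1.41], [-3.16, 2.05], [-2.99, -0.16], [-3.1, 3.1]. Speed limits (rad/s): [2.79, 2.79, 3.14, 3.14, 3.14, 3.14].

INTERFACE

Orientations are given as a unit quaternion [x, y, z, w].
In Python, from bench import * gives the robot as it stands. The module is installed in compiled form; this text tells all that it offers.
- The arm moves only by the tool drive_tool, never from a script. Its argument "increments" is a list of rows, each a list of 3 entries, a list of its own where there are three numbers: the gripper command: -1 is shut, 1 is fully open, values between are in proportion, then the shift along the tool's x, y, z scaled (see below), then the turn about the tool's z scaled (see below). In form: [[hand, [tx, ty, tz], turn], ...]. A call has 1 to 20 rows; each row shifts and turns the commanded pose from where the row before left it, along the tool's axes as they then stand; what a row does not reach is not made up. The controller multiplies each number of a shift by 0.3 m and each number of a turn by 2 rad. A row lasts 1/8 s, in which the tool goes at most 62.5 mm and 10.7 degrees, less where a joint would pass 70% of its speed; a pose out of reach is approached as far as the arm can. A call with a number of a shift or a turn outside -1 to 1 is refused whole. A call with a gripper value outside its range is refused whole. The fingers move at their own pace and stop on an object; the grip force is fixed at half the most. Time passes only in rows, so rows that do not move let the fingers close. It gives the time, the measured TCP pose, the force and the opening at its end, in the units of the state.
- read_state(): the state, without advancing time (a new reading comes with each control period).
- get_image(name): name is "scene" or "side" or "wrist"; returns the picture (400x640x3 uint8, red, green, blue); there is no depth.
- calibration(name): a dict with "fovy" (degrees; the focal length in pixels is half the picture's height over the tangent of half this angle, whatever the lens; pixels are square), "cx", "cy" (the principal point, pixels), "k1" (the pictures are not rectified: a ray, as slopes to the right and down, at radius r is drawn at 1 + k1 r^2 times it, then the intrinsics apply), "R" (3x3) and "t" (3): a world point X has camera coordinates R X + t. Camera axes: x right, y down, z forward; pixel columns grow to the right and rows downward; lengths in mm; the calibration is good to about 2 mm. A picture is of the moment at which its call begins: read the wrist's pose just before it. calibration takes no time and is no camera call; for the wrist camera it gives the pose at the moment of the call.
- job_done(): hands the job in, once; it reports no verdict.
The state is a dict: "clock": time; "joints": joint angles; "joint_vel": joint speeds; "joint_efforts": joint torques, N m; "position": TCP position; "ee_rot": TCP orientation; "contact_force": force on the tool from outside, world axes, zero at the start; "wrist_torque": the same for the moment, N m; "gripper_width": finger opening in mm.
Only numpy, scipy, OpenCV 4.12 (cv2) and the standard library are available. Lean on these libraries where they do the work, as an engineer would, in place of code of your own. Each camera call takes 0.05 s, during which the arm holds its last target.

TASK

Take the square stoppered optical cell out of the rack and stand it on the white tile, letting go there to take it again by its other two sides, then seat it fully down in the photometer's well with its clear windows facing the two optical heads. Once you have let go of the cell, push the shutter lever all the way over to the back and then press the start button fully down and release it. Keep the cell upright and leave the other bottles and the blank where they stand.

Things in the scene. Friction and masses are not known exactly. Their poses are not given: they have to be found in the camera images.
- cell: Square stoppered optical cell, 40 x 40 x 112 mm tall, 0.25 kg. Origin at the centre of its underside, z up. Clear glass windows at +x and -x, frosted white walls at +y and -y. The top 32 mm is a grey stopper, the same 40 mm square, to be gripped; a black line on its flat top runs along x, window to window. Starts upright in one of the rack's bays, windows towards the rack's front and back.
- rack: Fixed wooden rack, 100 (x) x 200 (y) mm, origin centre of underside. Three bays centred at y = -60, 0, 60 mm, floor 12 mm above the table. 8 mm dividers beside the bays rise to 124 mm (the cell's top), x = -30 to 30, 52 mm apart inside: things in a bay can be gripped only by front and back (rack +x, -x). Front and back are open above a lip 10 mm over the floor at x = +-28 mm.
- tile: Fixed white ceramic tile lying on the table, 130 x 130 x 10 mm, for setting the cell down. Origin at the centre of its underside; its top is 10 mm above it.
- photometer: Fixed white photometer, base 260 x 260 mm, deck 60 mm above the table. Origin centre of underside, front -x. Light runs along its y between two heads left and right of the well: y = 27 to 97 and -27 to -97 mm, x = -5 to 65 mm, tops 144 mm above the table. They leave no finger room at the windows: a seated cell can be held only from front and back (photometer +x, -x).
- well (a point): Centre of the floor of the photometer's square well, 30 mm above the table and 30 mm ahead (+x) of the photometer's origin; same axes as the photometer. The well is 44 x 44 mm, 30 mm deep, with a 3 mm bevelled mouth at deck height. A seated cell stands on its floor with its top 142 mm above the table.
- shutter (a joint): Shutter lever, hinged about the photometer's y axis: 0 leaning to the front (shut), 1.0 rad leaning to the back (open, its end stop). It starts between 0 and 0.2 rad, moves with about 1 N at the ball and stays where it is left.
- shutter_tip (a point): Centre of the black ball (26 mm across) on the end of the shutter lever, 80 mm from the pivot. The pivot is at x = -80, y = 80 mm of the photometer, 82 mm above the table. Ball height is about 152 mm above the table at both ends of the swing, 162 mm midway; over the full swing it goes from x = -118 to x = -42 mm of the photometer.
- start (a joint): Start button travel: 0 up, 0.006 m fully down; it springs back. Fully down takes 5 N.
- start_top (a point): Centre of the top of the grey round start button, 28 mm across in a black collar 44 mm across, on the deck at x = -90, y = -80 mm of the photometer, 82 mm above the table.
- blank: Plain white square block without windows, 40 x 40 x 70 mm, loose in another bay of the rack; to be left. Origin at the centre of its underside.
- vial: Round amber bottle, 38 mm across, 95 mm tall, loose in another bay of the rack; to be left. Origin at the centre of its underside.
- flask: Round amber bottle, 56 mm across, 115 mm tall, standing loose on the table beyond the tile; to be left. Origin at the centre of its underside.
Mind the look-alikes: they are no part of the job. Of the things that look like the tile, take the one that is farthest from the robot's base at the start. Leave any purple look-alike of the cell alone.

How it is judged (in metres and radians):
On the way, in this order (a step that is already met when the one before it is completed fails the run):
1. the cell stands upright on the tile, let go (x of cell in the frame of tile between -0.055 and 0.055 m and y of cell in the frame of tile between -0.055 and 0.055 m and z of cell in the frame of tile below 0.014 m and angle between cell's own z axis and vertical below 0.06 rad and contact force between the fingers and cell below 0.2 N and linear speed of cell below 0.03 m/s), for 0.2 s.
2. the cell is seated fully down in the well, windows facing the heads, let go (horizontal distance between cell and well below 0.005 m and z of cell in the frame of well below 0.004 m and angle between the x axis of cell and the y axis of photometer, either way round below 0.12 rad and angle between cell's own z axis and vertical below 0.06 rad and contact force between the fingers and cell below 0.2 N and linear speed of cell below 0.03 m/s), for 0.2 s.
3. the shutter lever is pushed over to the back, the cell still seated (all of step 2 and value of joint shutter above 0.85 rad), for 0.1 s.
4. the start button is pressed down with the shutter open and the cell seated (all of step 3 and value of joint start above 0.004 m), for 0.05 s.
At the end, for the whole second after the job is handed in: The cell stands let go, upright and at rest on the floor of the well (underside within 4 mm of the floor, centre within 5 mm of the well's, windows within 0.12 rad of square to the light path), the shutter lever is beyond 0.85 rad and the start button is up again (all of step 3 and value of joint start below 0.002 m); the robot touches nothing.
It fails at once if the cell is tipped over (angle between cell's own z axis and vertical above 0.5 rad).
It fails at once if another bottle or the blank is moved by more than 25 mm (distance of any of blank, vial, flask from where it was at the start of the episode above 0.025 m).
It also fails if it takes over 72 s, if anything falls off the work surface, if the arm or the gripper's body presses on something with over 40 N, if the wrist force passes 120 N, or if a joint passes its speed limit or range.

## Working session

There is one attempt and no reset: what is moved stays moved. The work goes in short steps, Python scripts to look and compute and a tool call to move; the robot and the scene stay as the last step left them, time stands still between calls to the robot, and variables do not carry over. Pictures are saved under pics/ and viewed, and the job is handed in when it is done.

Besides the shell and the picture viewer there is one more tool, called after "Call:" as a command line: name --argument value ..., lists and objects as JSON in quotes. drive_tool: Moves the arm, as the interface text tells. Shifts and turns lie within -1 to 1; 1 stands for 0.3 m of shift or 2 rad of turn. Its arguments: {"type":"object","properties":{"increments":{"type":"array"}},"required":["increments"]}

```bash
mkdir -p pics
cat > h.py <<'E'
from bench import *
import numpy as np, cv2
def cal(n):
    c=calibration(n); f=200/np.tan(np.radians(c['fovy'])/2)
    return c,f,np.array(c['R']),np.array(c['t'])
def ray(n,u,v,C=None):
    c,f,R,t=C or cal(n)
    d=np.array([(u-c['cx'])/f,(v-c['cy'])/f]); s=d.copy()
    for _ in range(30): s=d/(1+c['k1']*(s@s))
    w=R.T@np.array([s[0],s[1],1]); o=-R.T@t
    return o,w
def plane(n,u,v,z,C=None):
    o,w=ray(n,u,v,C); return o+w*(z-o[2])/w[2]
def proj(n,X,C=None):
    c,f,R,t=C or cal(n); p=R@np.array(X,float)+t; s=p[:2]/p[2]; s=s*(1+c['k1']*(s@s))
    return np.array([c['cx'],c['cy']])+f*s
def snap(n,fn):
    im=get_image(n); cv2.imwrite('pics/'+fn,im[:,:,::-1]); return im
E
python3 - <<'E'
from h import *
print(read_state())
for n in ['scene','side','wrist']:
    C=cal(n); print(n,C[0], -C[2].T@C[3]); snap(n,n+'0.png')
E
```

```text
{'clock': 0.0, 'joints': array([ 2.58600781e-01,  3.85557279e-01,  6.63651710e-03, -4.80117010e-04,
       -1.19401099e+00, -2.58618716e-01]), 'joint_vel': array([-0.00296164, -0.0001843 ,  0.00124174,  0.0020289 ,  0.00018596,
       -0.00103829]), 'joint_efforts': array([-9.55001960e-04, -3.92286408e+01,  1.88399577e+01,  4.18616563e+00,
       -4.72148502e-03,  8.27910434e-07]), 'position': array([6.24443227e+02, 1.62381809e-02, 2.41228113e+02]), 'ee_rot': array([-0.70703739,  0.70717532,  0.00072968, -0.00081078]), 'contact_force': array([1.07296467, 0.17102216, 0.29883701]), 'wrist_torque': array([ 0.00816224, -0.0392339 ,  0.02834492]), 'gripper_width': 85.31755610901038}
scene {'fovy': 47.217306732304586, 'cx': 322.80555316723996, 'cy': 194.69876217707667, 'k1': -0.1264934494900535, 'R': array([[-0.60056233,  0.79942012, -0.01588589],
       [ 0.58352111,  0.42461255, -0.692248  ],
       [-0.54665163, -0.42500782, -0.72148482]]), 't': array([ 327.96788901, -212.9792559 , 1680.75759609])} [1240.0319299   542.58466293 1070.41669122]
side {'fovy': 42.02406259875842, 'cx': 320.36270979598333, 'cy': 201.28383719125148, 'k1': 0.02986911466238196, 'R': array([[-0.9945002 , -0.10389044,  0.0132711 ],
       [-0.07008022,  0.56591174, -0.82148199],
       [ 0.07783385, -0.81789405, -0.57008001]]), 't': array([ 502.94143591,  134.82695034, 1203.7945535 ])} [415.92809671 960.52705357 790.34253287]
wrist {'fovy': 69.42785904867625, 'cx': 318.13934885708017, 'cy': 202.0344201962934, 'k1': -0.03708431127777423, 'R': array([[-9.99996784e-01,  8.85096327e-04,  2.37678802e-03],
       [ 1.56773086e-03,  9.52368951e-01,  3.04944131e-01],
       [-1.99367419e-03,  3.04946876e-01, -9.52367276e-01]]), 't': array([624.07250472, -39.70571289, 380.54244299])} [624.89142306 -78.78310531 373.04090581]
```

View pics/scene0.png

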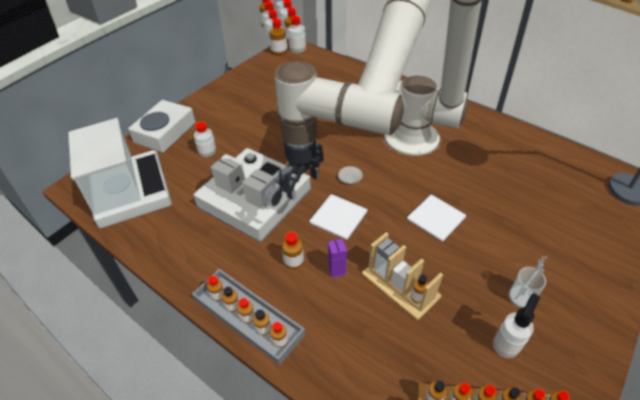

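View pics/side0.png

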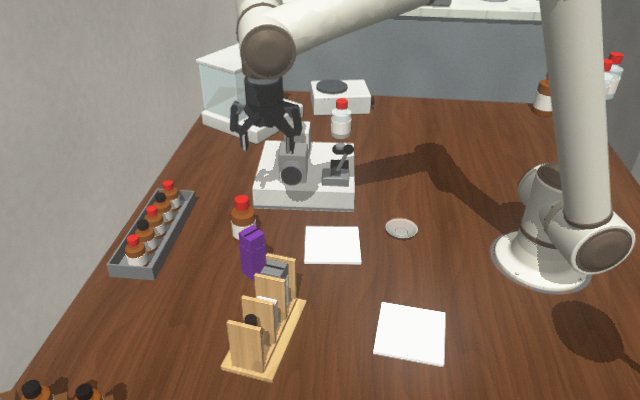

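View pics/wrist0.png

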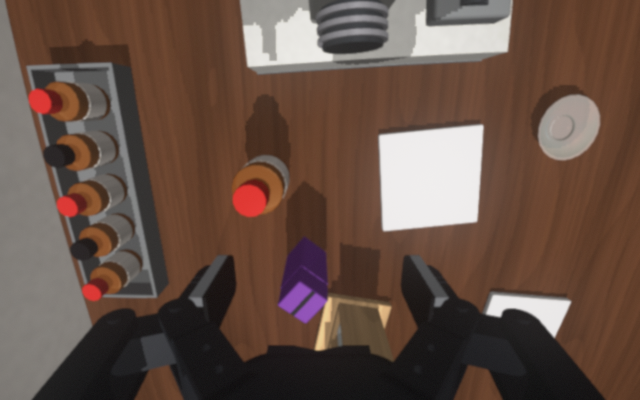

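The scene view shows two tiles near (338,215) and (437,217), the rack near (400,275) with the grey cell at (387,250), the purple decoy at (338,257) and the photometer at (255,190). Next I'll measure these.

```bash
cat > m1.py <<'E'
from h import *
for n in ['scene','side','wrist']:
    im=cv2.imread(f'pics/{n}0.png'); C=cal(n)
    hsv=cv2.cvtColor(im,cv2.COLOR_BGR2HSV)
    m=cv2.inRange(hsv,(0,0,215),(180,40,255))
    for c in cv2.findContours(m,cv2.RETR_EXTERNAL,cv2.CHAIN_APPROX_NONE)[0]:
        a=cv2.contourArea(c)
        if a<600: continue
        p=cv2.approxPolyDP(c,0.03*cv2.arcLength(c,True),True)[:,0]
        P=np.array([plane(n,u,v,10,C)[:2] for u,v in p])
        print(n,a,len(p),P.mean(0).round(),np.linalg.norm(P-np.roll(P,1,0),axis=1).round(), p.mean(0).round(), (np.degrees(np.arctan2(*(P[1]-P[0])[::-1]))%90).round(1), P.round().tolist() if len(p)==4 else '')
a=cv2.imread('pics/scene0.png')[220:330,340:460]; cv2.imwrite('pics/c1.png',cv2.resize(a,None,fx=5,fy=5,interpolation=cv2.INTER_CUBIC))
a=cv2.imread('pics/side0.png')[240:390,215:315]; cv2.imwrite('pics/c2.png',cv2.resize(a,None,fx=4,fy=4,interpolation=cv2.INTER_CUBIC))
a=cv2.imread('pics/scene0.png')[140:240,180:330]; cv2.imwrite('pics/c3.png',cv2.resize(a,None,fx=5,fy=5,interpolation=cv2.INTER_CUBIC))
a=cv2.imread('pics/side0.png')[110:220,240:370]; cv2.imwrite('pics/c4.png',cv2.resize(a,None,fx=5,fy=5,interpolation=cv2.INTER_CUBIC))
E
python3 m1.py
```

```text
scene 1192.5 4 [303. 256.] [120. 121. 124. 119.] [436. 216.] 83.7 [[237.0, 202.0], [357.0, 189.0], [369.0, 312.0], [251.0, 322.0]]
scene 1204.0 4 [478.   9.] [122. 118. 125. 119.] [338. 216.] 5.1 [[426.0, -57.0], [543.0, -47.0], [530.0, 77.0], [412.0, 64.0]]
scene 1867.5 4 [ 733. -939.] [211. 177. 265. 187.] [ 95. 145.] 59.5 [[599.0, -998.0], [752.0, -1088.0], [881.0, -857.0], [699.0, -813.0]]
scene 2397.5 6 [-417. -364.] [871.  93. 875. 126. 185. 115.] [383.  66.] 11.7 
side 3481.0 4 [304. 259.] [125. 131. 126. 132.] [410. 333.] 83.0 [[359.0, 187.0], [375.0, 317.0], [250.0, 331.0], [234.0, 200.0]]
side 1021.0 8 [32. 28.] [ 46. 124. 113.  70.  72.  38.  35.  83.] [529. 264.] 20.3 
side 1902.5 4 [477.  13.] [125. 136. 124. 132.] [332. 245.] 6.3 [[546.0, -49.0], [531.0, 87.0], [409.0, 72.0], [422.0, -60.0]]
side 615.5 4 [ 1031. -1167.] [ 45. 295. 256. 209.] [226.  60.] 14.9 [[954.0, -1088.0], [1030.0, -1374.0], [1160.0, -1154.0], [979.0, -1050.0]]
side 848.0 3 [ -285. -2236.] [730. 654. 248.] [498.   6.] 0.2 
side 2231.5 5 [  868. -1826.] [489. 199. 235. 726. 674.] [286.  19.] 75.4 
wrist 1285.5 5 [303. 215.] [ 31.  48.  90.  62. 124.] [525. 310.] 11.9 
wrist 9121.5 4 [478.   7.] [124. 126. 125. 126.] [430. 178.] 5.9 [[423.0, -61.0], [548.0, -48.0], [534.0, 76.0], [409.0, 62.0]]
wrist 2481.5 5 [ 469. -164.] [ 20.  40. 110.  30.  90.] [454.  33.] 88.3 
wrist 2530.0 7 [ 672. -157.] [95. 60. 32. 36. 41. 16. 40.] [276.  38.] 36.8
```

View pics/c1.png

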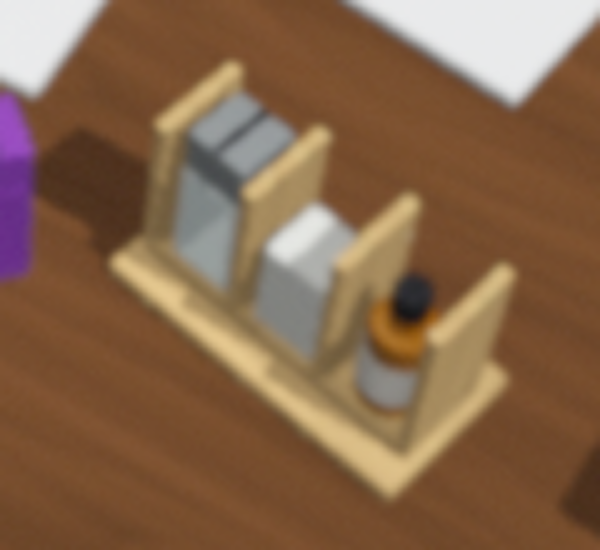

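View pics/c2.png

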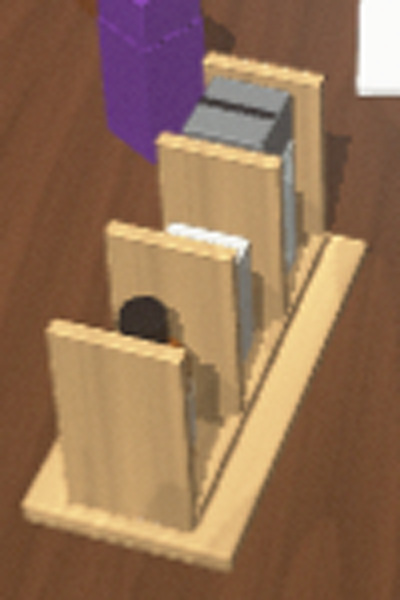

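View pics/c3.png

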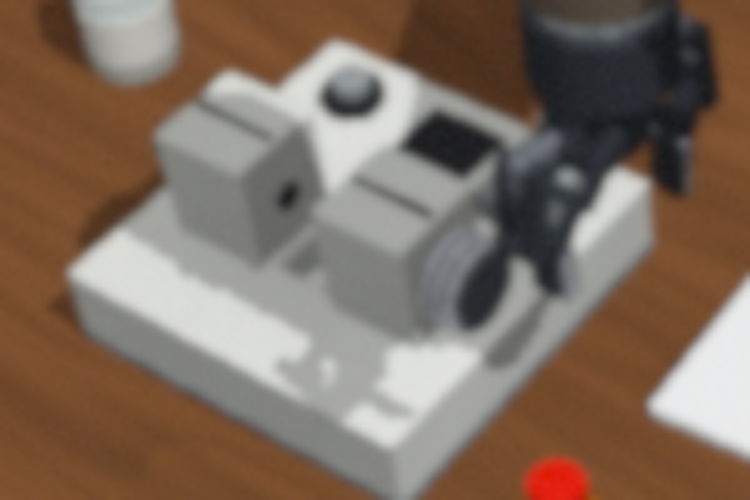

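View pics/c4.png

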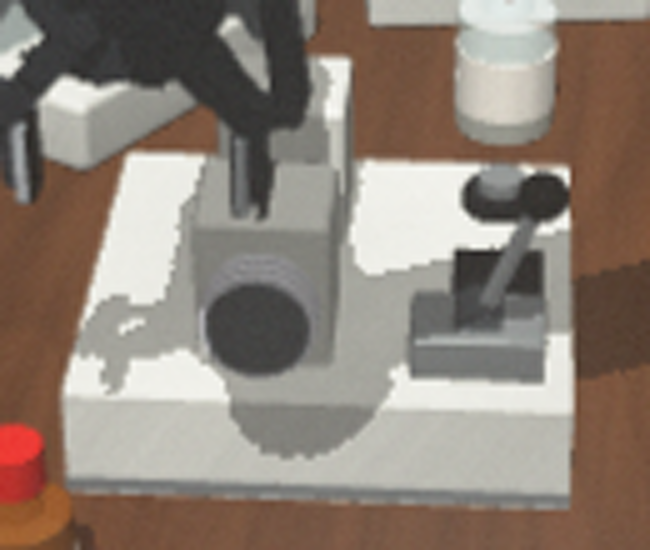

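```bash
cat > m2.py <<'E'
from h import *
def tri(a,b):
    o1,d1=ray('scene',*a);o2,d2=ray('side',*b)
    A=np.array([d1,-d2]).T; s=np.linalg.lstsq(A,o2-o1,rcond=None)[0]
    return (o1+d1*s[0]).round(1),(o2+d2*s[1]).round(1)
print('cell', plane('scene',340+241/5,220+140/5,124), plane('side',215+238/4,240+113/4,124))
for q in [(239,93),(297,133),(238,187),(188,140)]: print('sc corner',plane('scene',340+q[0]/5,220+q[1]/5,124).round(1))
for q in [(165,139),(278,160),(113,229),(236,256),(55,325),(185,352),(210,60),(322,77)]: print('div',plane('side',215+q[0]/4,240+q[1]/4,124).round(1))
for q in [(24,508),(232,565),(365,240)]: print('base',plane('side',215+q[0]/4,240+q[1]/4,12).round(1))
for q in [(112,262),(392,492),(505,378)]: print('base sc',plane('scene',340+q[0]/5,220+q[1]/5,12).round(1))
P=lambda q,z:plane('scene',180+q[0]/5,140+q[1]/5,z).round(1)
S=lambda q,z:plane('side',240+q[0]/5,110+q[1]/5,z).round(1)
print('ph sc',[P(q,60) for q in [(72,272),(403,450),(652,185),(335,42)]])
print('ph si',[S(q,60) for q in [(67,395),(574,410),(570,165),(130,155)]])
print('btn',P((353,88),82),S((497,182),82), 'ball',S((543,196),152))
E
python3 m2.py
```

```text
cell [576.0576093  236.12050207 124.        ] [569.8669654  235.90302123 124.        ]
sc corner [550.3 219.1 124. ]
sc corner [555.1 257.3 124. ]
sc corner [602.5 250.5 124. ]
sc corner [592.1 213.9 124. ]
div [600.4 257.5 124. ]
div [546.  265.2 124. ]
div [611.2 317.  124. ]
div [554.5 326.8 124. ]
div [622.8 374.4 124. ]
div [565.8 382.7 124. ]
div [590.1 199.8 124. ]
div [534.2 205.8 124. ]
base [644.5 382.3  12. ]
base [547.  401.4  12. ]
base [514.  201.6  12. ]
base sc [611.6 186.3  12. ]
base sc [645.5 381.9  12. ]
base sc [550.7 398.   12. ]
ph sc [array([ 708.7, -376.7,   60. ]), array([ 691.5, -112.6,   60. ]), array([ 435.3, -131.4,   60. ]), array([ 451.6, -394.3,   60. ])]
ph si [array([ 690. , -120.8,   60. ]), array([ 433.5, -139. ,   60. ]), array([ 448.8, -398.1,   60. ]), array([ 706.7, -377. ,   60. ])]
btn [ 495.7 -331.9   82. ] [ 487.6 -331.9   82. ] ball [ 456.5 -192.6  152. ]
```

Target tile is the one at about (478, 9), 478 mm out (the other is at 398 mm). The cell sits at about (573, 236) with the rack yawed about -10°, and the photometer centre is near (571, -255) at +4°. Next I'll move the wrist camera over the cell.

Call:
drive_tool --increments '[[1,[-0.157,0.035,0],0],[1,[-0.157,0.035,0],0],[1,[-0.157,0.035,0],0],[1,[-0.157,0.035,0],0],[1,[-0.157,0.035,0],0],[1,[0,0,0],0.042],[1,[0,0,0],0.042],[1,[0,0,0],0],[1,[0,0,0],0]]'

```text
clock: 1.27
position: [572.4, 235.3, 242.1]
ee_rot: [-0.646, 0.764, 0.0, -0.0]
contact_force: [-0.6, 0.3, 0.1]
gripper_width: 85.5
```

Run:
```python
from h import *
s=read_state(); print(s['position'],s['ee_rot'],s['clock'])
import pickle; C=cal('wrist'); pickle.dump(C,open('w1.pkl','wb')); snap('wrist','w1.png')
snap('scene','s1.png')
```

```text
[572.4363002  235.34171235 242.13728969] [-6.45650105e-01  7.63633360e-01  4.40675894e-05 -1.80032722e-04] 1.275
```

View pics/w1.png

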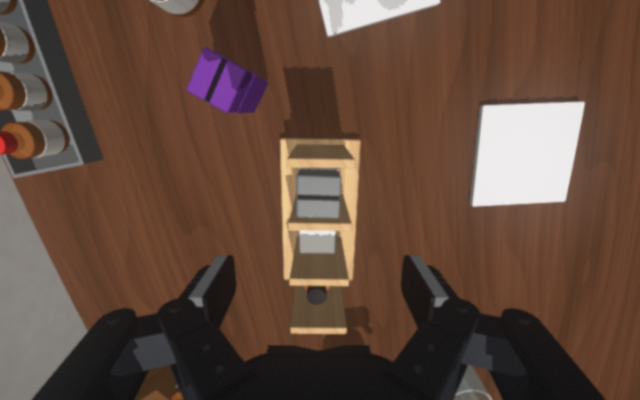

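View pics/s1.png

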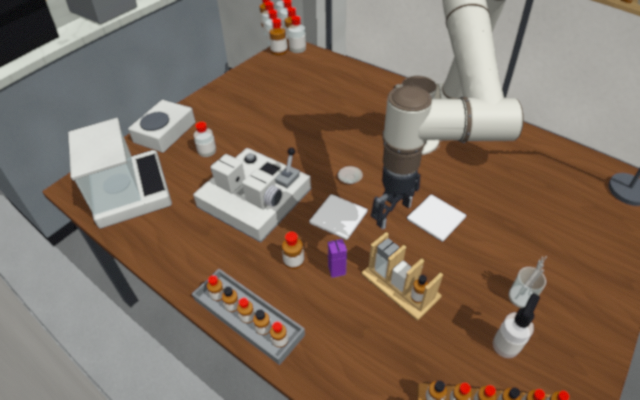

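The wrist view shows the cell top at about (319,194) with the black line across it and the dividers nearly square to the picture. The photometer is now clear in the scene view.

```bash
cat > m3.py <<'E'
from h import *
import pickle
C=pickle.load(open('w1.pkl','rb'))
im=cv2.imread('pics/w1.png'); a=im[125:345,260:380]
cv2.imwrite('pics/c5.png',cv2.resize(im[125:265,260:380],None,fx=4,fy=4,interpolation=cv2.INTER_CUBIC))
hsv=cv2.cvtColor(im,cv2.COLOR_BGR2HSV)
# stopper: grey, low saturation
m=cv2.inRange(hsv,(0,0,70),(180,50,215)); m[:165]=0;m[222:]=0;m[:,:285]=0;m[:,355:]=0
m=cv2.morphologyEx(m,cv2.MORPH_CLOSE,np.ones((9,9)))
c=max(cv2.findContours(m,0,2)[0],key=cv2.contourArea)
b=cv2.boxPoints(cv2.minAreaRect(c)); print(b,cv2.contourArea(c))
P=np.array([plane('wrist',u,v,124,C) for u,v in b]); print(P.round(1),P.mean(0),np.linalg.norm(P-np.roll(P,1,0),axis=1))
d=P[1]-P[0];print(np.degrees(np.arctan2(d[1],d[0]))%90)
for q in [(280,139),(360,139)]: print(plane('wrist',*q,124,C).round(1))
for q in [(207,50),(188,90),(228,110),(252,72)]: print('purple',plane('wrist',*q,115,C).round(1))
a=cv2.imread('pics/s1.png')[140:240,180:330]; cv2.imwrite('pics/c6.png',cv2.resize(a,None,fx=5,fy=5,interpolation=cv2.INTER_CUBIC))
E
python3 m3.py
```

```text
[[296. 169.]
 [340. 169.]
 [340. 218.]
 [296. 218.]] 2036.0
[[586.9 203.2 124. ]
 [548.8 209.7 124. ]
 [555.4 255.2 124. ]
 [595.6 248.4 124. ]] [571.6713142  229.11800584 124.        ] [45.94324112 38.59333638 45.94759543 40.71320938]
80.37850915389464
[595.4 175.5 124. ]
[528.2 186.9 124. ]
purple [641.   95.6 115. ]
purple [665.3 122.6 115. ]
purple [635.8 144.4 115. ]
purple [608.5 118.5 115. ]
```

View pics/c5.png

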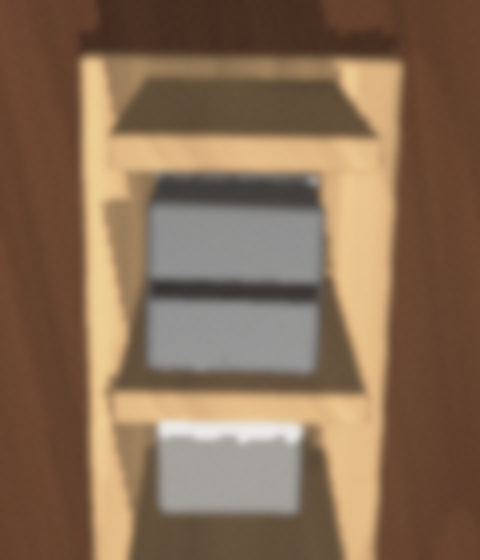

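View pics/c6.png

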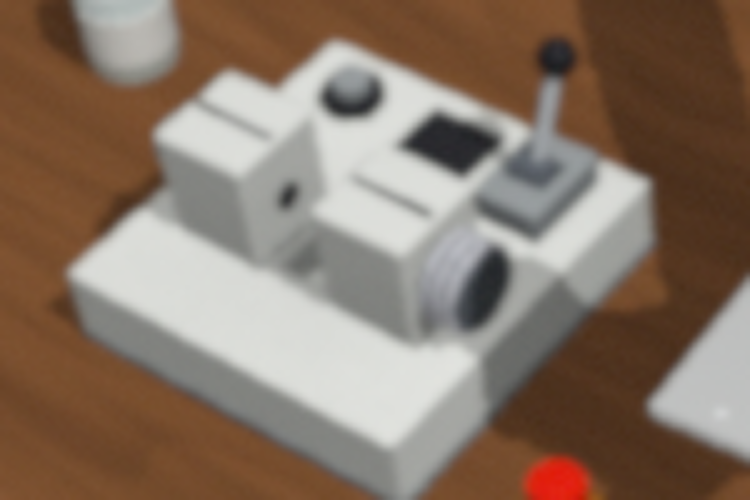

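```bash
cat >> h.py <<'E'
def rel(x,y,z,yaw=None):
    "scaled tool-frame shift from current measured pose to world xyz; yaw deg=world angle of tool y"
    from scipy.spatial.transform import Rotation as Ro
    s=read_state(); M=Ro.from_quat(s['ee_rot']).as_matrix()
    d=M.T@(np.array([x,y,z])-s['position'])
    a=np.degrees(np.arctan2(M[1,1],M[0,1])); 
    print('pos',s['position'].round(1),'jaw',(a%180).round(2),'tilt',M[2,2].round(4),'shift scaled',(d/300).round(4))
    if yaw is not None:
        t=(a-yaw+90)%180-90; print('turn scaled',round(np.radians(t)/2,4))
E
python3 - <<'E'
from h import *
import pickle
C=pickle.load(open('w1.pkl','rb'))
P=np.array([plane('wrist',260+u/4,125+v/4,124,C) for u,v in [(153,203),(322,207),(317,372),(147,368)]])
print(P.round(1),P.mean(0),np.linalg.norm(P-np.roll(P,1,0),axis=1))
c=P.mean(0)
L=[plane('wrist',260+u/4,125+v/4,124,C) for u,v in [(152,288),(318,294)]]; d=L[0]-L[1]; print('line yaw',np.degrees(np.arctan2(d[1],d[0])),(L[0]+L[1])/2)
rel(c[0],c[1],98,-9.7)
E
```

```text
[[586.  209.5 124. ]
 [549.4 216.6 124. ]
 [556.1 255.  124. ]
 [594.7 247.5 124. ]] [571.56331181 232.18010037 124.        ] [38.95951732 37.35304932 38.98858069 39.3147417 ]
line yaw -11.787887440271751 [571.55328884 232.57396473 124.        ]
pos [572.5 235.3 242.2] jaw 170.39 tilt -1.0 shift scaled [0.0107 0.0013 0.4808]
turn scaled 0.0008
```

Call:
drive_tool --increments '[[1,[0.011,0.001,0],0.007],[1,[0,0,0.1],0],[1,[0,0,0.1],0],[1,[0,0,0.1],0],[1,[0,0,0.1],0],[1,[0,0,0.08],0],[1,[0,0,0],0],[1,[0,0,0],0],[-1,[0,0,0],0],[-1,[0,0,0],0],[-1,[0,0,0],0],[-1,[0,0,0],0],[-1,[0,0,0],0],[-1,[0,0,0],0],[-1,[0,0,0],0],[-1,[0,0,0],0]]'

```text
clock: 3.38
position: [572.2, 232.7, 99.3]
ee_rot: [-0.64, 0.768, -0.0, 0.001]
contact_force: [-0.7, -0.3, 5.6]
gripper_width: 39.5
```

Call:
drive_tool --increments '[[-1,[0,0,-0.02],0],[-1,[0,0,-0.05],0],[-1,[0,0,-0.1],0],[-1,[0,0,-0.1],0],[-1,[0,0,-0.1],0],[-1,[0,0,-0.1],0],[-1,[0,0,-0.05],0],[-1,[0,0,0],0]]'

```text
clock: 4.38
position: [571.7, 232.5, 255.2]
ee_rot: [-0.64, 0.768, 0.0, 0.001]
contact_force: [-0.1, -0.3, -2.8]
gripper_width: 39.6
```

Run:
```python
from h import *
s=read_state(); print(s['gripper_width'],s['contact_force'])
rel(478,9,255,-86)
rel(478,9,255,4)
im=snap('side','s2.png')
```

```text
39.59389827517409 [-0.07062607 -0.25481981 -2.83409729]
pos [571.7 232.5 255.2] jaw 169.56 tilt -1.0 shift scaled [ 0.7891  0.1723 -0.0008]
turn scaled 0.6594
pos [571.7 232.5 255.2] jaw 169.56 tilt -1.0 shift scaled [ 0.7891  0.1723 -0.0008]
turn scaled -0.126
```

View pics/s2.png

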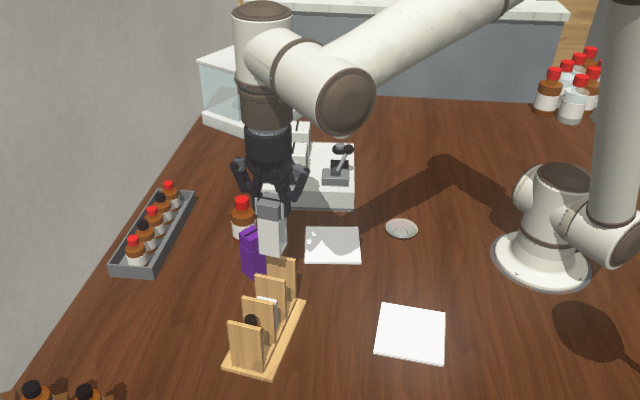

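The cell hangs upright in the gripper at (270,225), and the bottles in the rack have not moved. Carry it to the tile and turn it.

Call:
drive_tool --increments '[[-1,[0.05,0.011,0],0],[-1,[0.123,0.027,0],0],[-1,[0.123,0.027,0],0],[-1,[0.123,0.027,0],0],[-1,[0.123,0.027,0],0],[-1,[0.123,0.027,0],0],[-1,[0.074,0.016,0],0],[-1,[0.05,0.01,0],0],[-1,[0,0,0],0.082],[-1,[0,0,0],0.082],[-1,[0,0,0],0.082],[-1,[0,0,0],0.082],[-1,[0,0,0],0.082],[-1,[0,0,0],0.082],[-1,[0,0,0],0.082],[-1,[0,0,0],0.082],[-1,[0,0,0],0],[-1,[0,0,0],0]]'

```text
clock: 6.68
position: [478.1, 9.0, 254.1]
ee_rot: [-0.04, 0.999, -0.0, -0.0]
contact_force: [0.4, -0.4, -2.2]
gripper_width: 39.6
```

Run:
```python
from h import *
s=read_state(); print(s['gripper_width'],s['contact_force'],s['joints'])
rel(478,9,98,-86)
im=snap('wrist','w3.png');im=snap('scene','s3.png')
```

```text
39.62646903106274 [ 0.36739314 -0.42574962 -2.21650592] [ 3.59470726e-01  1.23395414e-01 -3.18492436e-01 -3.80144253e-05
 -1.12920780e+00 -1.85088320e+00]
pos [478.1   9.  254.1] jaw 94.55 tilt -1.0 shift scaled [3.000e-04 1.000e-04 5.204e-01]
turn scaled 0.0048
```

View pics/w3.png

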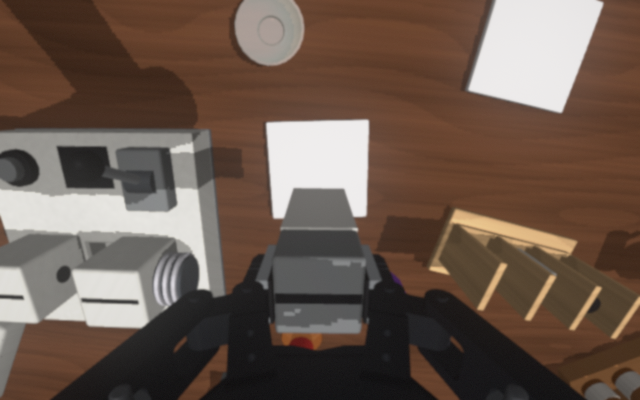

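View pics/s3.png

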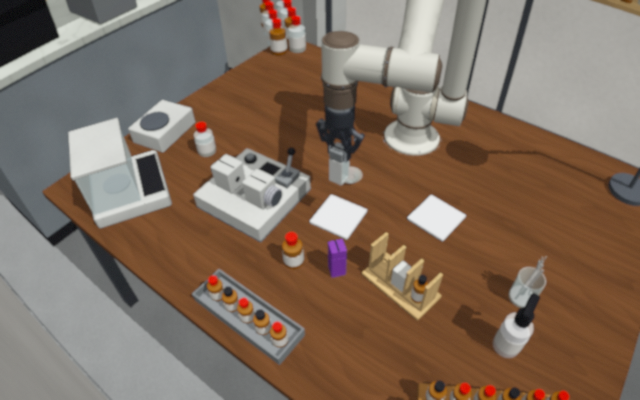

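Call:
drive_tool --increments '[[-1,[0,0,0.1],0.005],[-1,[0,0,0.1],0],[-1,[0,0,0.1],0],[-1,[0,0,0.1],0],[-1,[0,0,0.06],0],[-1,[0,0,0.035],0],[-1,[0,0,0.01],0],[-1,[0,0,0.01],0],[-1,[0,0,0],0],[-1,[0,0,0],0]]'

```text
clock: 8.02
position: [478.3, 9.0, 100.3]
ee_rot: [-0.033, 0.999, 0.0, 0.001]
contact_force: [-0.2, 0.2, -2.0]
gripper_width: 39.4
```

Call:
drive_tool --increments '[[-1,[0,0,0.005],0],[-1,[0,0,0.004],0],[-1,[0,0,0],0],[-1,[0,0,0],0]]'

```text
clock: 8.52
position: [478.1, 8.9, 97.2]
ee_rot: [-0.033, 0.999, -0.0, 0.0]
contact_force: [-1.1, 0.3, -0.5]
gripper_width: 39.5
```

Call:
drive_tool --increments '[[-1,[0,0,0.003],0],[-1,[0,0,0],0]]'

```text
clock: 8.78
position: [478.2, 8.9, 97.2]
ee_rot: [-0.034, 0.999, -0.0, 0.0]
contact_force: [-2.9, -0.3, 6.9]
gripper_width: 39.4
```

Contact at TCP z 97.2, as predicted. Release and rise straight up.

Call:
drive_tool --increments '[[1,[0,0,0],0],[1,[0,0,0],0],[1,[0,0,0],0],[1,[0,0,0],0],[1,[0,0,0],0],[1,[0,0,0],0],[1,[0,0,0],0],[1,[0,0,-0.1],0],[1,[0,0,-0.15],0],[1,[0,0,-0.15],0],[1,[0,0,-0.1],0],[1,[0,0,0],0],[1,[0,0,0],0]]'

```text
clock: 10.4
position: [477.3, 8.8, 245.3]
ee_rot: [-0.033, 0.999, 0.0, -0.001]
contact_force: [-0.2, -0.5, -0.5]
gripper_width: 85.5
```

Run:
```python
from h import *
import pickle
s=read_state(); print(s['gripper_width'],s['position'])
C=cal('wrist'); pickle.dump(C,open('w4.pkl','wb'));im=snap('wrist','w4.png')
```

```text
85.4941476951668 [477.32515694   8.80349706 245.34318846]
```

View pics/w4.png

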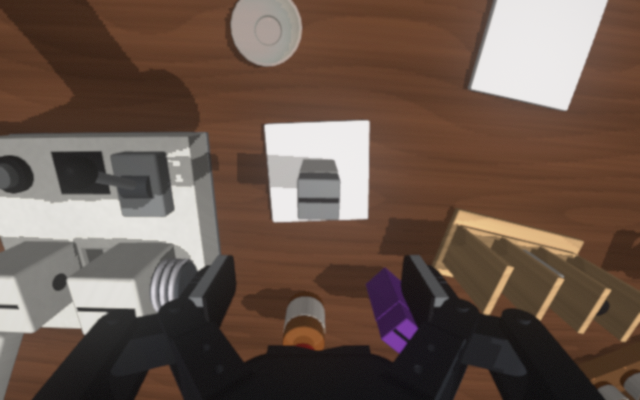

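The cell stands upright on the tile, its top around (319,198) with the line running along the old jaw axis. Next I'll measure its centre for the regrasp, and the photometer from this view too.

Run:
```python
import cv2
im=cv2.imread('pics/w4.png')
cv2.imwrite('pics/c7.png',cv2.resize(im[145:235,260:380],None,fx=5,fy=5,interpolation=cv2.INTER_CUBIC))
cv2.imwrite('pics/c8.png',cv2.resize(im[120:340,0:225],None,fx=2.6,fy=2.6,interpolation=cv2.INTER_CUBIC))
```

```text
(no output)
```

View pics/c7.png

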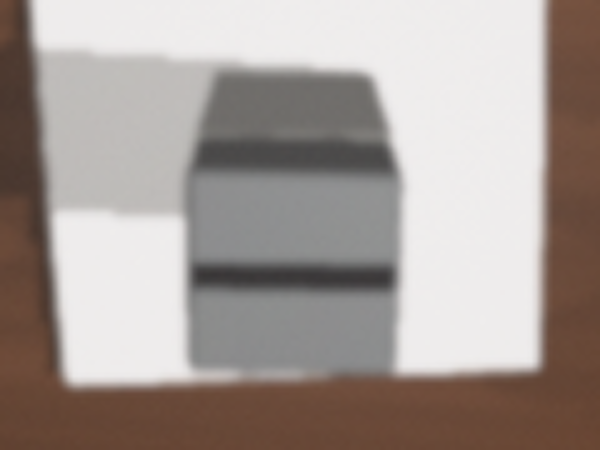

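View pics/c8.png

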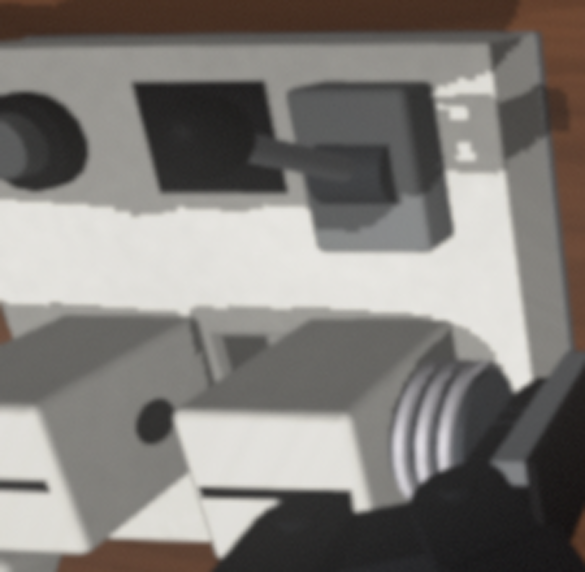

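Run:
```python
from h import *
import pickle
C=pickle.load(open('w4.pkl','rb'))
P=np.array([plane('wrist',260+u/5,145+v/5,122,C) for u,v in [(190,170),(400,176),(396,374),(188,369)]])
print(P.round(1),P.mean(0).round(1),np.linalg.norm(P-np.roll(P,1,0),axis=1).round(1))
T=np.array([plane('wrist',*q,10,C) for q in [(265,124),(368,121),(368,218.5),(273,222)]]); print('tile',T.round(1).tolist(),T.mean(0).round(1))
d=plane('wrist',260+193/5,145+275/5,122,C)-plane('wrist',260+396/5,145+280/5,122,C);print('line',np.degrees(np.arctan2(d[1],d[0])))
rel(478,9,98,4)
```

```text
[[460.1 -11.3 122. ]
 [458.7  26.7 122. ]
 [497.   29.3 122. ]
 [498.6 -10.  122. ]] [478.6   8.7 122. ] [38.5 38.1 38.4 39.4]
tile [[419.9, -61.5, 10.0], [408.0, 64.9, 10.0], [535.4, 79.8, 10.0], [549.0, -49.1, 10.0]] [478.    8.5  10. ]
line -87.70020512288879
pos [477.2   8.7 244.9] jaw 93.81 tilt -1.0 shift scaled [-0.0039  0.001   0.4898]
turn scaled 0.7837
```

Call:
drive_tool --increments '[[1,[-0.004,0.001,0],-0.0873],[1,[0,0,0],-0.0873],[1,[0,0,0],-0.0873],[1,[0,0,0],-0.0873],[1,[0,0,0],-0.0873],[1,[0,0,0],-0.0873],[1,[0,0,0],-0.0873],[1,[0,0,0],-0.0873],[1,[0,0,0],-0.0873],[1,[0,0,0],0],[1,[0,0,0],0]]'

```text
clock: 11.82
position: [478.9, 9.2, 245.5]
ee_rot: [0.73, -0.684, -0.0, 0.001]
contact_force: [-0.4, -0.4, 0.0]
gripper_width: 85.2
```

Run:
```python
from h import *
import pickle
rel(478.4,8.8,98,4)
C=cal('wrist'); pickle.dump(C,open('w5.pkl','wb'));im=snap('wrist','w5.png')
```

```text
pos [478.9   9.2 245.5] jaw 3.71 tilt -1.0 shift scaled [0.0009 0.0011 0.4916]
turn scaled -0.0025
```

View pics/w5.png

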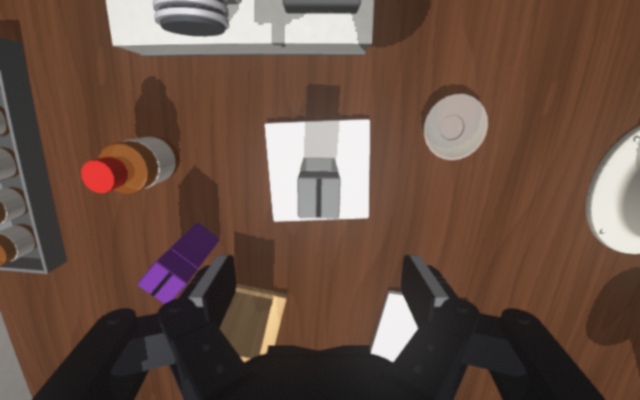

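The line now runs up and down the picture at (319,196), so the jaws will close on the frosted sides. Descend and grip.

Call:
drive_tool --increments '[[1,[0.001,0.001,0.1],0],[1,[0,0,0.12],0],[1,[0,0,0.12],0],[1,[0,0,0.1],0],[1,[0,0,0.05],0],[1,[0,0,0],0],[1,[0,0,0],0],[-1,[0,0,0],0],[-1,[0,0,0],0],[-1,[0,0,0],0],[-1,[0,0,0],0],[-1,[0,0,0],0],[-1,[0,0,0],0],[-1,[0,0,0],0],[-1,[0,0,0],0]]'

```text
clock: 13.75
position: [479.3, 9.0, 99.9]
ee_rot: [0.731, -0.683, 0.0, -0.0]
contact_force: [-1.6, -0.7, 5.4]
gripper_width: 39.1
```

Call:
drive_tool --increments '[[-1,[0,0,-0.02],0],[-1,[0,0,-0.08],0],[-1,[0,0,-0.12],0],[-1,[0,0,-0.12],0],[-1,[0,0,-0.12],0],[-1,[0,0,-0.07],0],[-1,[0,0,0],0]]'

```text
clock: 14.62
position: [479.3, 9.1, 259.2]
ee_rot: [0.73, -0.683, 0.0, -0.001]
contact_force: [-0.3, 0.2, -2.6]
gripper_width: 39.2
```

Run:
```python
from h import *
rel(590,-130,260,4)
print(read_state()['gripper_width'])
```

```text
pos [479.3   9.1 259.2] jaw 3.85 tilt -1.0 shift scaled [ 0.4875 -0.3371 -0.0025]
turn scaled -0.0013
39.19198597336882
```

Call:
drive_tool --increments '[[-1,[0.05,-0.03,0],0],[-1,[0.12,-0.08,0],0],[-1,[0.12,-0.08,0],0],[-1,[0.12,-0.08,0],0],[-1,[0.05,-0.05,0],0],[-1,[0.03,-0.02,0],0],[-1,[0,0,0],0],[-1,[0,0,0],0]]'

```text
clock: 15.62
position: [590.0, -130.5, 257.9]
ee_rot: [0.731, -0.683, -0.0, 0.0]
contact_force: [1.2, 0.4, -2.0]
gripper_width: 39.2
```

Run:
```python
from h import *
import pickle
rel(600,-253,260,4)
C=cal('wrist'); pickle.dump(C,open('w6.pkl','wb'));im=snap('wrist','w6.png')
```

```text
pos [ 590.  -130.5  257.9] jaw 3.89 tilt -1.0 shift scaled [ 0.4098 -0.0056 -0.0072]
turn scaled -0.001
```

View pics/w6.png

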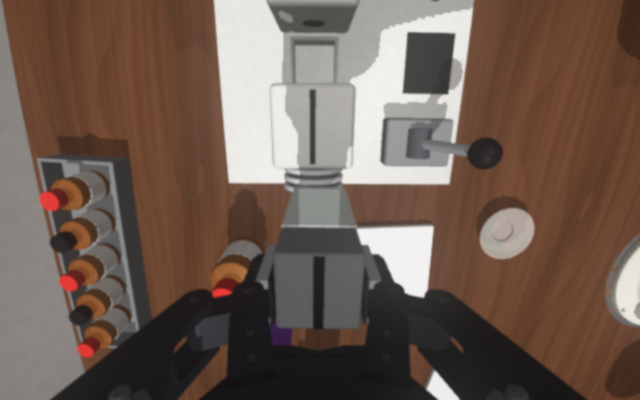

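The well shows partly at (315,60) between the heads. The lever ball is at (485,152). I'll move a little nearer so the well sits better in the picture.

Call:
drive_tool --increments '[[-1,[0.07,-0.003,0],0],[-1,[0.1,-0.004,0],0],[-1,[0.05,-0.002,0],0],[-1,[0,0,0],0],[-1,[0,0,0],0]]'

```text
clock: 16.3
position: [597.6, -196.2, 258.2]
ee_rot: [0.731, -0.683, -0.0, -0.0]
contact_force: [-0.5, 0.3, -2.3]
gripper_width: 39.3
```

Run:
```python
from h import *
import pickle
rel(600,-253,260,4)
C=cal('wrist'); pickle.dump(C,open('w7.pkl','wb'));im=snap('wrist','w7.png')
cv2.imwrite('pics/c9.png',cv2.resize(im[0:200,180:480,::-1],None,fx=2.6,fy=2.6,interpolation=cv2.INTER_CUBIC))
cv2.imwrite('pics/c10.png',cv2.resize(im[60:180,260:370,::-1],None,fx=5,fy=5,interpolation=cv2.INTER_CUBIC))
```

```text
pos [ 597.6 -196.2  258.2] jaw 3.87 tilt -1.0 shift scaled [ 0.1895  0.0049 -0.0061]
turn scaled -0.0011
```

View pics/c9.png

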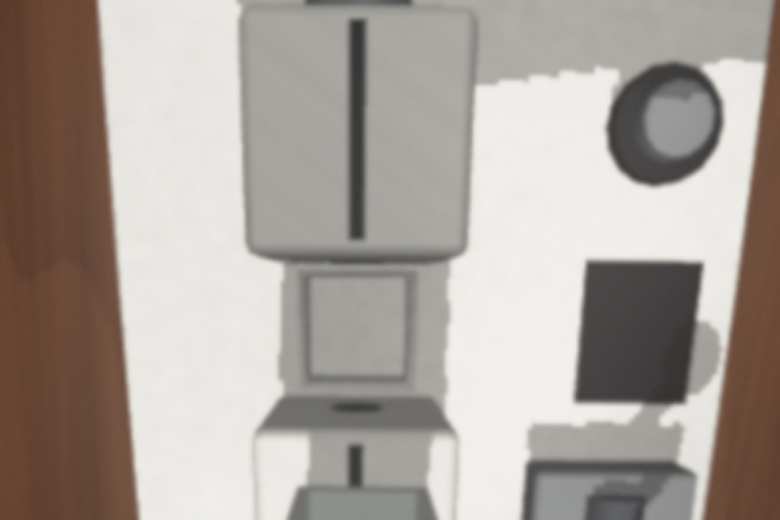

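View pics/c10.png

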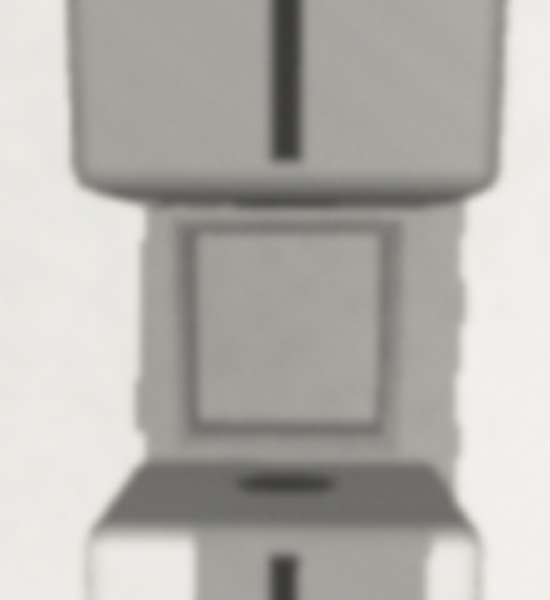

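```bash
cat > m5.py <<'E'
from h import *
import pickle
C=pickle.load(open('w7.pkl','rb'))
W=lambda u,v,z:plane('wrist',260+u/5,60+v/5,z,C)
def q(name,pts,z,f=W):
    P=np.array([f(u,v,z) for u,v in pts]); 
    e=P[1]-P[0]; e2=P[3]-P[0]
    print(name,P.mean(0).round(1),np.linalg.norm(P-np.roll(P,1,0),axis=1).round(1),'yaw',(np.degrees(np.arctan2(-e[1],-e[0]))).round(2),np.degrees(np.arctan2(e2[1],e2[0])).round(2)-90)
q('outer60',[(178,219),(404,221),(386,438),(185,437)],60)
q('floor30',[(193,233),(381,233),(380,425),(195,424)],30)
V=lambda u,v,z:plane('wrist',180+u/2.6,v/2.6,z,C)
q('head',[(241,8),(475,12),(466,248),(248,248)],144,V)
a,b=V(357,20,144),V(357,238,144);d=b-a;print('slit',a.round(1),b.round(1),np.degrees(np.arctan2(d[1],d[0]))-90)
print('btn',V(680,118,82).round(1),'collar?',V(665,124,60).round(1))
print('Ledge',[V(*p,60).round(1) for p in [(100,100),(133,420)]],'R',[V(*p,60).round(1) for p in [(765,90),(718,420)]])
d=V(100,100,60)-V(133,420,60);print(np.degrees(np.arctan2(-d[1],-d[0]))-90)
C6=pickle.load(open('w6.pkl','rb'))
q('base6',[(229,184),(450,184),(472,10),(215,10)],60,lambda u,v,z:plane('wrist',u,v,z,C6))
a=plane('wrist',229,184,60,C6);b=plane('wrist',450,184,60,C6);print(a.round(1),b.round(1))
print('ball6',plane('wrist',485,153,152,C6).round(1),'lever base',plane('wrist',419,144,82,C6).round(1))
E
python3 m5.py
```

```text
outer60 [ 602.2 -257.5   60. ] [47.1 49.1 47.  45.5] yaw 3.34 4.480000000000004
floor30 [ 602.4 -256.    30. ] [45.  44.7 45.2 45.6] yaw 3.82 3.3499999999999943
head [ 606.3 -318.4  144. ] [65.5 67.  64.4 67.4] yaw 2.96 3.3499999999999943
slit [ 608.4 -348.1  144. ] [ 604.5 -288.9  144. ] 3.7834913258917595
btn [ 487.6 -343.4   82. ] collar? [ 485.  -345.7   60. ]
Ledge [array([ 710., -339.,   60.]), array([ 699.1, -211.6,   60. ])] R [array([ 447. , -361.4,   60. ]), array([ 439.5, -229.2,   60. ])]
4.9029202827468765
base6 [ 569.8 -218.1   60. ] [180.5 261.4 181.8 259.5] yaw 3.85 -176.57999999999998
[ 694.4 -119.    60. ] [ 433.6 -136.5   60. ]
ball6 [ 454.6 -185.1  152. ] lever base [ 486.4 -182.2   82. ]
```

Run:
```python
from h import *
rel(602.3,-256.3,160,3.85)
```

```text
pos [ 597.7 -196.   258.3] jaw 3.9 tilt -1.0 shift scaled [ 0.2018 -0.0017  0.3275]
turn scaled 0.0004
```

Call:
drive_tool --increments '[[-1,[0.07,0,0],0],[-1,[0.09,-0.002,0],0],[-1,[0.04,0,0],0],[-1,[0,0,0],0],[-1,[0,0,0.08],0],[-1,[0,0,0.1],0],[-1,[0,0,0.08],0],[-1,[0,0,0.05],0],[-1,[0,0,0],0],[-1,[0,0,0],0]]'

```text
clock: 17.6
position: [603.2, -256.5, 166.5]
ee_rot: [0.731, -0.683, 0.001, -0.0]
contact_force: [0.3, 0.1, -2.0]
gripper_width: 39.4
```

Run:
```python
from h import *
rel(602.3,-256.3,120,3.85)
im=snap('scene','s8.png')
cv2.imwrite('pics/c11.png',cv2.resize(im[110:240,180:330,::-1],None,fx=4,fy=4,interpolation=cv2.INTER_CUBIC))
im=snap('side','s9.png')
cv2.imwrite('pics/c12.png',cv2.resize(im[70:220,220:370,::-1],None,fx=4,fy=4,interpolation=cv2.INTER_CUBIC))
```

```text
pos [ 603.2 -256.5  166.5] jaw 3.89 tilt -1.0 shift scaled [-0.0009  0.0032  0.155 ]
turn scaled 0.0004
```

View pics/c11.png

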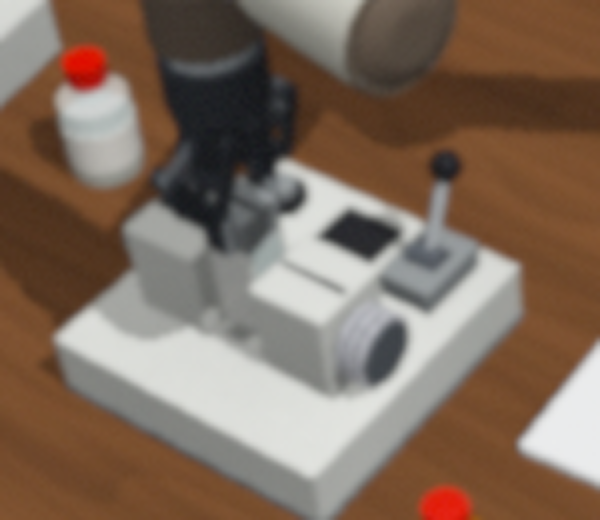

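View pics/c12.png

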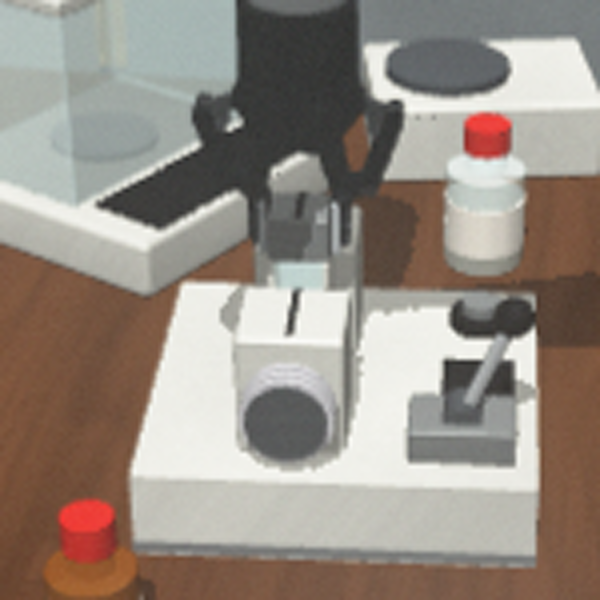

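The cell hangs between the heads over the well, its line along the slit. I'll take the last 0.9 mm correction and insert slowly.

Call:
drive_tool --increments '[[-1,[-0.001,0.003,0.02],0],[-1,[0,0,0.03],0],[-1,[0,0,0.02],0],[-1,[0,0,0.01],0],[-1,[0,0,0],0]]'

```text
clock: 18.32
position: [601.5, -256.1, 140.8]
ee_rot: [0.731, -0.683, -0.0, 0.0]
contact_force: [1.2, -0.1, -3.2]
gripper_width: 39.0
```

Underside is at about 51 mm, below the bevel, with no contact force. Continue.

Call:
drive_tool --increments '[[-1,[0,0,0.02],0],[-1,[0,0,0.02],0],[-1,[0,0,0.015],0],[-1,[0,0,0.008],0],[-1,[0,0,0],0]]'

```text
clock: 18.95
position: [601.5, -256.1, 122.0]
ee_rot: [0.731, -0.683, -0.0, -0.0]
contact_force: [-0.0, -0.3, -2.4]
gripper_width: 39.1
```

Call:
drive_tool --increments '[[-1,[0,0,0.004],0],[-1,[0,0,0.004],0],[-1,[0,0,0],0]]'

```text
clock: 19.32
position: [601.5, -256.2, 120.1]
ee_rot: [0.731, -0.683, 0.0, -0.0]
contact_force: [0.8, 0.1, -2.3]
gripper_width: 39.4
```

Call:
drive_tool --increments '[[-1,[0,0,0.003],0],[-1,[0,0,0],0]]'

```text
clock: 19.58
position: [601.5, -256.2, 120.0]
ee_rot: [0.731, -0.683, 0.0, 0.0]
contact_force: [-1.4, 0.6, 3.6]
gripper_width: 39.2
```

Floor contact at TCP z 120.0, as predicted (119.9). Release, rise, look.

Call:
drive_tool --increments '[[1,[0,0,0],0],[1,[0,0,0],0],[1,[0,0,0],0],[1,[0,0,0],0],[1,[0,0,0],0],[1,[0,0,0],0],[1,[0,0,0],0],[1,[0,0,-0.1],0],[1,[0,0,-0.15],0],[1,[0,0,-0.15],0],[1,[0,0,-0.05],0],[1,[0,0,0],0],[1,[0,0,0],0]]'

```text
clock: 21.2
position: [600.6, -255.7, 251.8]
ee_rot: [0.73, -0.683, -0.002, 0.001]
contact_force: [0.1, -0.7, 0.4]
gripper_width: 85.3
```

Run:
```python
from h import *
import pickle
rel(602,-256,250,3.85)
C=cal('wrist'); pickle.dump(C,open('w10.pkl','wb'));im=snap('wrist','w10.png')
cv2.imwrite('pics/c13.png',cv2.resize(im[140:240,240:400,::-1],None,fx=5,fy=5,interpolation=cv2.INTER_CUBIC))
```

```text
pos [ 600.6 -255.7  251.8] jaw 3.85 tilt -1.0 shift scaled [ 0.0012 -0.0046  0.0061]
turn scaled -0.0
```

View pics/w10.png

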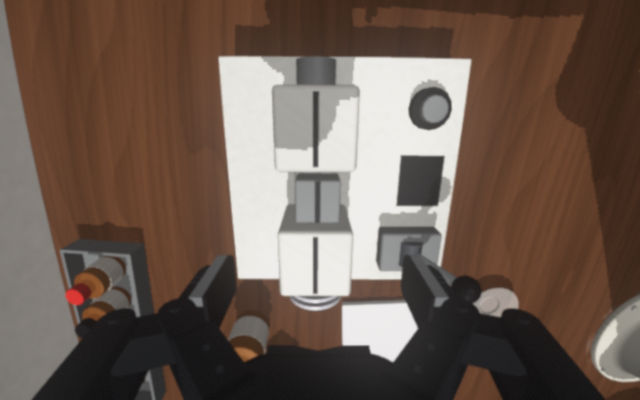

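View pics/c13.png

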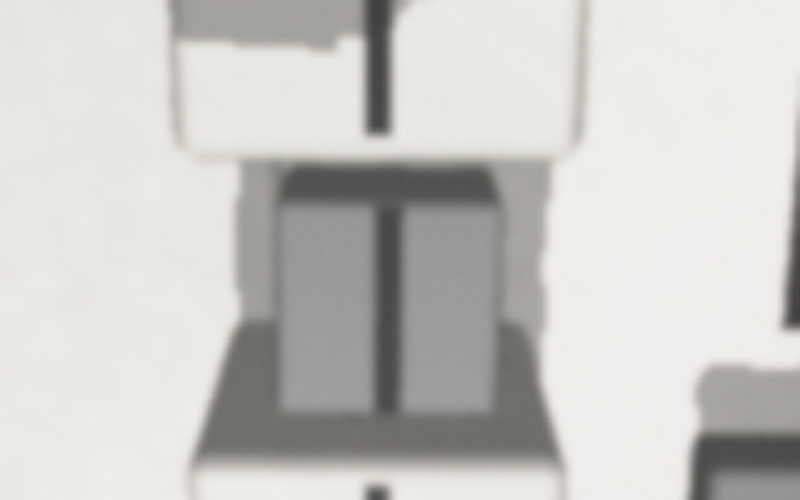

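The cell is seated, with its line at (318,200) in line with both slits. Now I'll check its height and size and measure the button at (434,107) and the ball at (467,290).

Run:
```python
from h import *
import pickle
C=pickle.load(open('w10.pkl','rb'))
P=np.array([plane('wrist',240+u/5,140+v/5,142,C) for u,v in [(279,205),(500,205),(494,413),(279,411)]])
print(P.mean(0).round(1),np.linalg.norm(P-np.roll(P,1,0),axis=1).round(1))
print('btn',plane('wrist',434,107,82,C).round(1),'ball',plane('wrist',467,290,152,C).round(1))
th=np.radians(3.85);Rz=np.array([[np.cos(th),-np.sin(th)],[np.sin(th),np.cos(th)]])
for o in [(602.0,-256.2)]:
    c=np.array(o)-Rz@[30,0]
    for n,l in dict(btn=(-90,-80),piv=(-80,80),ball0=(-118,80),ball1=(-42,80)).items(): print(n,(c+Rz@l).round(1))
rel(602,-256,250,3.85)
```

```text
[ 600.8 -256.9  142. ] [38.  38.  38.4 38.7]
btn [ 489.6 -345.2   82. ] ball [ 453.6 -181.8  152. ]
btn [ 487.6 -344.1]
piv [ 486.9 -183.8]
ball0 [ 449.  -186.3]
ball1 [ 524.8 -181.2]
pos [ 600.6 -255.8  251.6] jaw 3.85 tilt -1.0 shift scaled [ 0.0009 -0.0046  0.0055]
turn scaled -0.0
```

Run:
```python
from h import *
rel(408,-188,252,3.85)
rel(408,-188,150,3.85)
```

```text
pos [ 600.6 -255.8  251.6] jaw 3.85 tilt -1.0 shift scaled [-0.2687  0.6255  0.0016]
turn scaled -0.0
pos [ 600.6 -255.8  251.6] jaw 3.85 tilt -1.0 shift scaled [-0.2682  0.6241  0.3416]
turn scaled -0.0
```

Call:
drive_tool --increments '[[-1,[-0.03,0.065,0],0],[-1,[-0.05,0.12,0],0],[-1,[-0.05,0.12,0],0],[-1,[-0.05,0.12,0],0],[-1,[-0.05,0.12,0],0],[-1,[-0.039,0.08,0],0],[-1,[0,0,0],0],[-1,[0,0,0.1],0],[-1,[0,0,0.1],0],[-1,[0,0,0.1],0],[-1,[0,0,0.035],0],[-1,[0,0,0],0],[-1,[0,0,0],0]]'

```text
clock: 22.88
position: [410.0, -188.4, 154.4]
ee_rot: [0.731, -0.683, 0.001, -0.0]
contact_force: [-0.4, 0.7, -0.0]
gripper_width: 0.3
```

Run:
```python
from h import *
rel(487,-183,150,3.85); print(read_state()['gripper_width'])
im=snap('side','s14.png')
cv2.imwrite('pics/c14.png',cv2.resize(im[70:220,260:410,::-1],None,fx=4,fy=4,interpolation=cv2.INTER_CUBIC))
im=snap('wrist','w14.png')
```

```text
pos [ 410.  -188.4  154.4] jaw 3.88 tilt -1.0 shift scaled [-0.0008 -0.2574  0.0152]
turn scaled 0.0002
0.25724289988203564
```

View pics/c14.png

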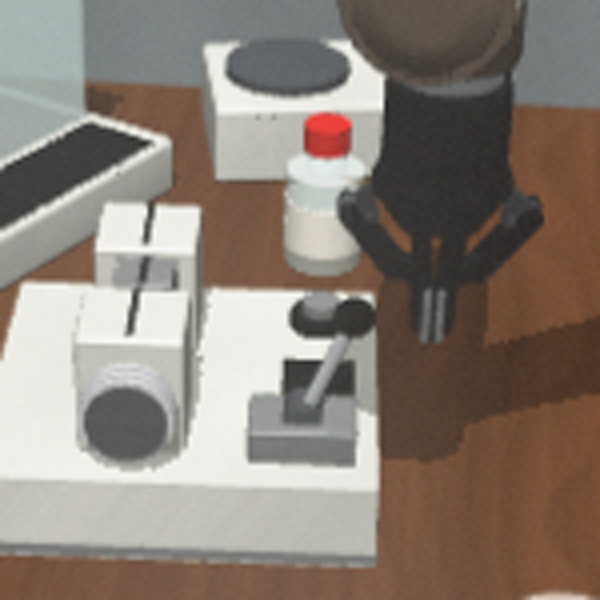

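View pics/w14.png

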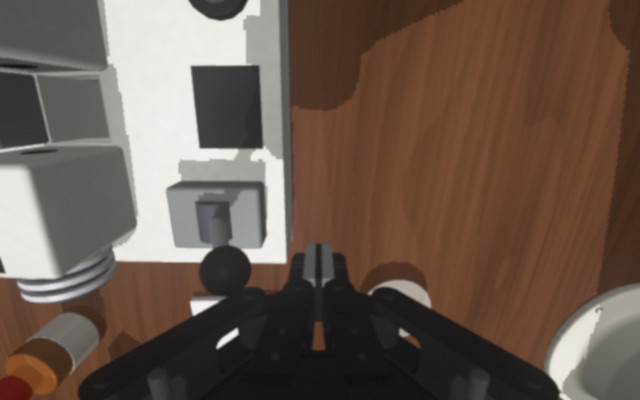

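Run:
```python
from h import *
print(plane('wrist',225,270,153).round(1), proj('wrist',[410,-188.4,143]), proj('wrist',[454,-185.9,153]))
```

```text
[ 458.8 -183.5  153. ] [317.94217306 258.310639  ] [233.9835667  266.61517468]
```

Call:
drive_tool --increments '[[-1,[0,-0.03,0.013],0],[-1,[0,-0.04,0],0],[-1,[0,-0.04,0],0],[-1,[0,-0.04,0],0],[-1,[0,-0.04,0],0],[-1,[0,-0.04,0],0],[-1,[0,-0.02,0],0],[-1,[0,0,0],0]]'

```text
clock: 23.98
position: [484.4, -183.1, 149.4]
ee_rot: [0.731, -0.683, 0.0, -0.0]
contact_force: [-1.1, -0.1, -0.3]
gripper_width: 0.1
```

Run:
```python
from h import *
im=snap('side','s15.png')
cv2.imwrite('pics/c15.png',cv2.resize(im[70:220,260:410,::-1],None,fx=4,fy=4,interpolation=cv2.INTER_CUBIC))
```

```text
(no output)
```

View pics/c15.png

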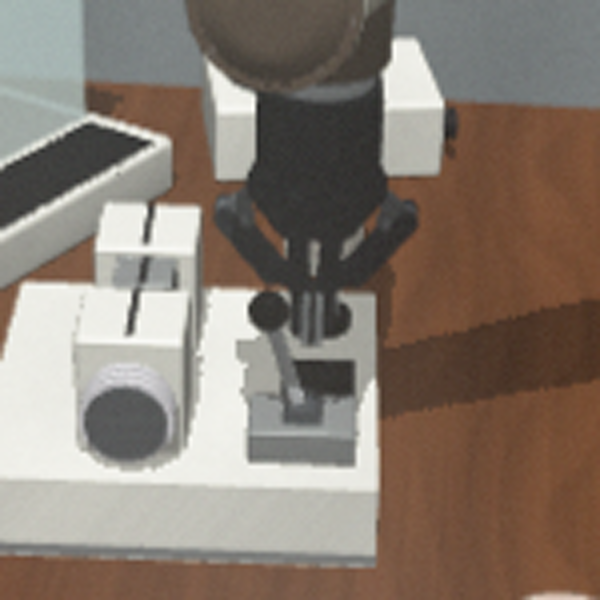

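The lever has gone over, the ball now back of the pivot at about (327,148) in the side picture. Push on gently until the stop shows in the force.

Call:
drive_tool --increments '[[-1,[0,-0.01,0],0],[-1,[0,-0.01,0],0],[-1,[0,-0.01,0],0],[-1,[0,0,0],0]]'

```text
clock: 24.52
position: [493.1, -182.6, 149.6]
ee_rot: [0.731, -0.683, 0.0, -0.0]
contact_force: [0.1, 0.8, -1.0]
gripper_width: 0.0
```

Call:
drive_tool --increments '[[-1,[0,-0.007,0],0],[-1,[0,-0.007,0],0],[-1,[0,0,0],0]]'

```text
clock: 24.9
position: [497.2, -182.3, 149.6]
ee_rot: [0.731, -0.683, 0.0, -0.0]
contact_force: [-0.6, 0.5, 0.8]
gripper_width: -0.1
```

Call:
drive_tool --increments '[[-1,[0,-0.007,0],0],[-1,[0,0,0],0]]'

```text
clock: 25.15
position: [499.3, -182.1, 149.6]
ee_rot: [0.731, -0.683, 0.0, -0.0]
contact_force: [-0.7, -0.4, -1.1]
gripper_width: -0.1
```

Run:
```python
from h import *
im=snap('side','s16.png')
cv2.imwrite('pics/c16.png',cv2.resize(im[110:200,300:390,::-1],None,fx=6,fy=6,interpolation=cv2.INTER_CUBIC))
for a in (0.8,0.9,1.0):
    th=np.radians(3.85);Rz=np.array([[np.cos(th),-np.sin(th)],[np.sin(th),np.cos(th)]])
    c=np.array([602,-256.2])+Rz@[-110+80*np.sin(a-.5),80]
    print(a,((proj('side',[*c,82+80*np.cos(a-.5)])-[300,110])*6).round(), c.round(1))
```

```text
0.8 [161. 226.] [ 510.5 -182.2]
0.9 [143. 231.] [ 518.  -181.7]
1.0 [126. 238.] [ 525.1 -181.2]
```

View pics/c16.png

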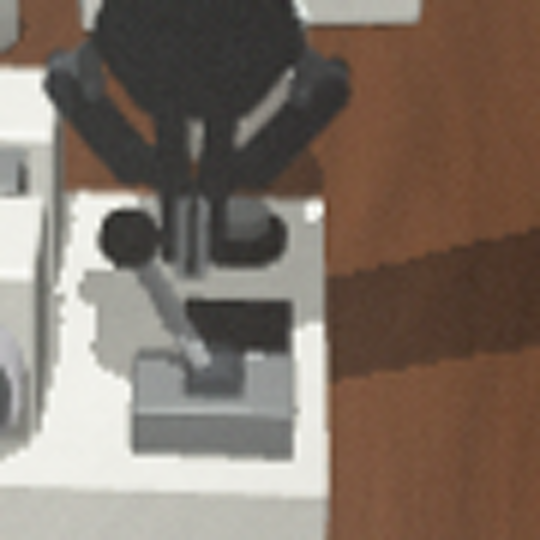

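The ball at (131,237) in the crop puts the lever at about 0.97 rad. I'll push a little more, up to the stop.

Call:
drive_tool --increments '[[-1,[0,-0.007,0],0],[-1,[0,-0.006,0],0],[-1,[0,0,0],0]]'

```text
clock: 25.58
position: [500.5, -182.0, 149.4]
ee_rot: [0.73, -0.683, -0.002, 0.002]
contact_force: [-6.0, 0.4, 3.6]
gripper_width: 0.1
```

End stop felt (-6 N). Back off, rise, go over the button.

Call:
drive_tool --increments '[[-1,[0,0.04,0],0],[-1,[0,0.05,0],0],[-1,[0,0,-0.1],0],[-1,[0,0,-0.1],0],[-1,[0,0,0],0],[-1,[0,0,0],0]]'

```text
clock: 26.32
position: [475.3, -183.6, 209.3]
ee_rot: [0.73, -0.683, -0.0, -0.0]
contact_force: [-0.0, -0.3, -0.2]
gripper_width: -0.4
```

Run:
```python
from h import *
rel(488.3,-344.3,110,3.85)
```

```text
pos [ 475.3 -183.6  209.3] jaw 3.85 tilt -1.0 shift scaled [ 0.5377 -0.0073  0.3306]
turn scaled -0.0
```

Call:
drive_tool --increments '[[-1,[0.08,-0.001,0],0],[-1,[0.12,-0.002,0],0],[-1,[0.12,-0.002,0],0],[-1,[0.12,-0.002,0],0],[-1,[0.07,0,0],0],[-1,[0.028,0,0],0],[-1,[0,0,0.1],0],[-1,[0,0,0.1],0],[-1,[0,0,0.08],0],[-1,[0,0,0.04],0],[-1,[0,0,0],0],[-1,[0,0,0],0]]'

```text
clock: 27.82
position: [489.7, -344.7, 114.8]
ee_rot: [0.731, -0.683, 0.001, -0.0]
contact_force: [0.0, 0.4, 0.7]
gripper_width: -0.4
```

Run:
```python
from h import *
rel(488.3,-344.3,88,3.85)
im=snap('scene','s17.png')
cv2.imwrite('pics/c17.png',cv2.resize(im[110:240,180:330,::-1],None,fx=4,fy=4,interpolation=cv2.INTER_CUBIC))
im=snap('wrist','w17.png')
```

```text
pos [ 489.7 -344.7  114.8] jaw 3.9 tilt -1.0 shift scaled [-0.0018  0.0048  0.0892]
turn scaled 0.0004
```

View pics/c17.png

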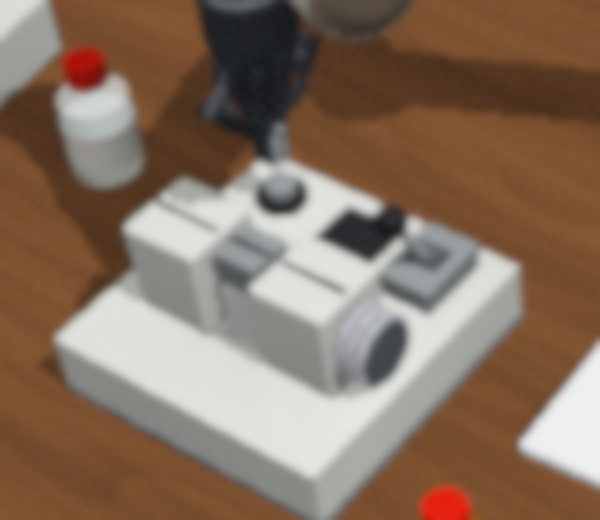

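View pics/w17.png

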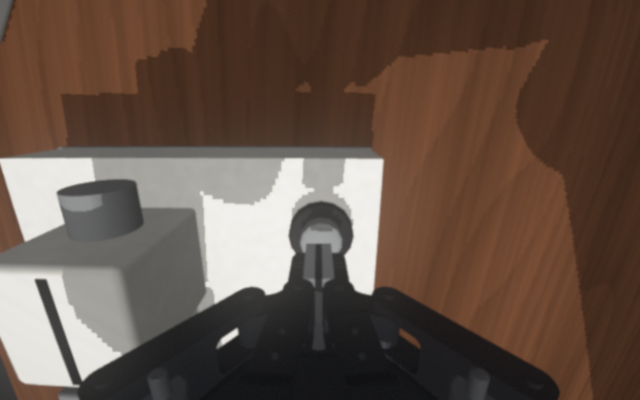

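The tip is centred above the button and the lever stays back. Press.

Call:
drive_tool --increments '[[-1,[-0.002,0.004,0.04],0],[-1,[0,0,0.03],0],[-1,[0,0,0.015],0],[-1,[0,0,0],0],[-1,[0,0,0],0]]'

```text
clock: 28.55
position: [487.3, -343.9, 88.4]
ee_rot: [0.731, -0.683, -0.0, 0.0]
contact_force: [-1.9, 2.5, 3.0]
gripper_width: -0.0
```

Call:
drive_tool --increments '[[-1,[0,0,0.006],0],[-1,[0,0,0.004],0],[-1,[0,0,0],0],[-1,[0,0,0],0]]'

```text
clock: 29.05
position: [487.5, -344.0, 87.0]
ee_rot: [0.731, -0.683, 0.0, 0.0]
contact_force: [-3.9, 4.5, 12.5]
gripper_width: -0.1
```

12.5 N at TCP z 87.0 means the button is fully down (predicted 87). Release, rise and check.

Call:
drive_tool --increments '[[-1,[0,0,-0.05],0],[-1,[0,0,-0.1],0],[-1,[0,0,-0.12],0],[-1,[0,0,-0.12],0],[-1,[0,0,-0.08],0],[-1,[-0.05,0.05,0],0],[-1,[-0.1,0.06,0],0],[-1,[0,0,0],0],[-1,[0,0,0],0]]'

```text
clock: 30.18
position: [452.5, -301.7, 226.5]
ee_rot: [0.731, -0.683, 0.001, -0.0]
contact_force: [-0.1, -0.3, -0.0]
gripper_width: 0.1
```

Run:
```python
from h import *
s=read_state();print(s['position'],s['contact_force'])
im=snap('scene','s18.png')
cv2.imwrite('pics/c18.png',cv2.resize(im[110:240,180:330,::-1],None,fx=4,fy=4,interpolation=cv2.INTER_CUBIC))
im=snap('side','s19.png')
```

```text
[ 452.47276341 -301.73994846  226.51010858] [-0.14810224 -0.30291855 -0.04647439]
```

View pics/c18.png

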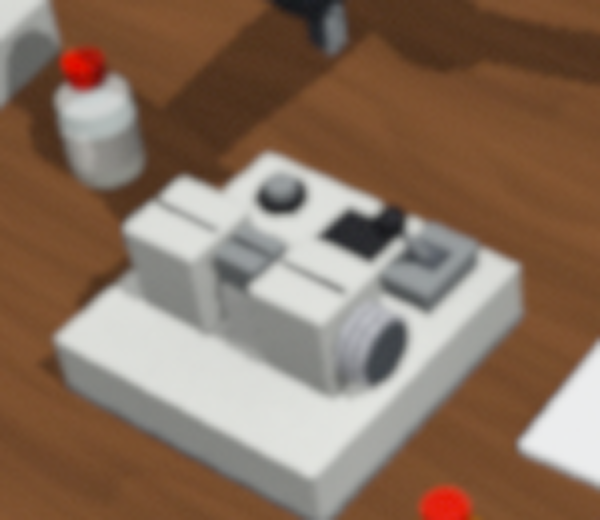

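View pics/s19.png

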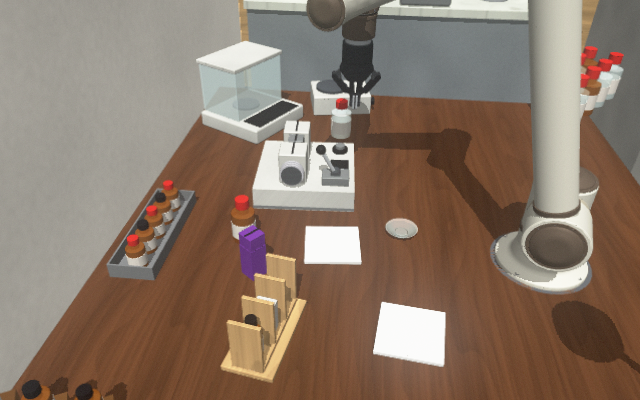

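The cell is seated between the heads, the lever is back (ball about (321,150) in the side view), the button is up, and the flask, vial, blank and purple decoy stand where they did. I'm handing in.

```bash
python3 -c "
from h import *
print(job_done())"
```

```text
the job is handed in; nothing more can be done
None
```

I moved the cell from the rack to the farther tile and let go. I then took it by its frosted sides and seated it in the well. After that I pushed the lever to its back stop, pressed and released the start button, and handed the job in at about 30 s of the 72 s.

My last checks:
- **Cell seat:** the fingers' height at floor contact was 120.0 mm against 119.9 mm predicted. Seen from above, the cell's line runs in line with both head slits.
- **Cell position:** from above I measured the cell centre at (600.8, -256.9) and the well centre at about (602.3, -256.4). That is 1.6 mm apart, inside the 5 mm limit but about the size of the camera error.
- **Lever:** I read about 0.97 rad from the picture and then felt the end stop at 6 N.
- **Button:** it bottomed at the predicted height with 12.5 N, and it looks up again.
- **Other things:** the flask, vial, blank and purple look-alike show no visible movement, and the arm was clear with no force on it. I judged this by eye and did not measure it.

No check failed. The one disagreement was early: the scene and side cameras gave cell and button positions about 4 to 12 mm off the wrist camera's, so I used the wrist camera's.

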